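Stir the tumbling beads down through the separator grate

TASK

Pick up the wooden stirring stick and stir the load in the media separator with it until all five green tumbling beads have dropped through the bar grate into the pan; the white turned cap must stay in the sieve drum. Keep the gripper itself off the gritty beads and the cap, do not bear down hard on the separator with the stick, and leave the other things on the bench alone. When the grate is clear, lay the stick flat on the bench.

Things in the scene. Friction and masses are not known exactly. Their poses are not given: they have to be found in the camera images.
- separator: media separator, fixed: round grey pan (175 mm across its lip, 47 mm high, floor 6 mm above the bench) with a stainless sieve drum standing in it, inside 150 mm and outside 158 mm across, rim 78 mm above the bench. Small wire handles stick out 16 mm from the drum wall at +x and -x, just under the rim. Origin: centre of the underside, on the bench.
- grate (a point): centre of the drum's bar-grate floor, level with the tops of the bars (56 mm above the bench; undersides 48 mm; the drum wall rises 22 mm above the bars). Four steel bars, 6 mm wide, run along x with 24 mm clear gaps: bar centre lines at y = +-15 and +-45 mm. Axes as the separator's.
- stick_grip (a point): balance point of the wooden stirring stick (220 mm long, 70 g), half-way up its square handle (24 mm wide along its x, 20 mm high along z, 100 mm long along y: it runs from 20 mm on the -y side of this point to 80 mm on the +y side). The stick lies on the handle's flat underside, this point 10 mm above the bench.
- stick_tip (a point): working end of the stick, on its axis: the end of a round dowel 14 mm thick with a ball end, which runs along -y from the handle. It lies 140 mm from stick_grip, at the same height when the stick lies on the bench; axes as stick_grip.
- bead0_mid (a point): centre of tumbling bead 0: green eight-sided plastic prism, 36 mm long (its y axis), 15 mm thick across its flats, about 14 g; one of five, all alike. It drops through a gap of the grate only when it turns along the gap or tips in endwise; lying squarely across a gap it stays up. On the grate its centre is 7.5 mm above the bars.
- bead1_mid (a point): centre of tumbling bead 1: as bead 0.
- bead2_mid (a point): centre of tumbling bead 2: as bead 0.
- bead3_mid (a point): centre of tumbling bead 3: as bead 0.
- bead4_mid (a point): centre of tumbling bead 4: as bead 0.
- cap_mid (a point): centre of the finished workpiece: white turned cap, 38 mm across and 20 mm high with a 16 mm neck up to 30 mm, about 60 g, standing on the grate; too wide for the gaps. This point lies on its axis 10 mm above its base.
- sanding: bystander: orange and black sanding block, 26 x 85 x 36 mm; origin under its centre.
- pump: bystander: amber pump spray bottle, 36 mm across, 110 mm high; origin under its centre.
- cup: bystander: white graduated mixing cup, 81 mm across, 81 mm high, standing on its rim; origin under its centre.
- pot: bystander: light blue plastic pot with dried grey resin, 64 mm across, 34 mm high; origin under its centre.
- tape: bystander: yellow and black tape measure, 36 x 82 x 70 mm; origin under its centre.
- pliers: bystander: pliers with blue handles lying flat, 48 x 156 x 12 mm; origin under its centre.
- stick: the stirring stick as a whole; origin 30 mm from stick_grip towards the tip, at the level of its underside; axes as stick_grip. Fixed round the work: a long dark prop launcher lies behind stick and separator (up to 130 mm high), a green vice stands to the right of the separator (130 mm high), tools hang on the wall at the right end of the bench.

How it is judged:
By the outcome, as a careful person would: the job done as asked, in the order asked, and still so for the second after the job is handed in, with the robot touching nothing.
It also fails if it takes over 72 s, if anything falls off the work surface, if the arm or the gripper's body presses on something with over 40 N, if the wrist force passes 120 N, or if a joint passes its speed limit or range.

ROBOT

A 7-joint arm with a two-finger parallel gripper is mounted at the origin on a cart in front of the work surface, level with it; the furniture and walls round the work are solid. World frame = base frame: x ahead of the robot, y to its left, z up, the work surface at z = 0. Lengths are in m, angles in rad, forces in N, time in s.
With the tool pointing down it reaches from about 0.425 to 0.925 m from the base axis. Payload 6.8 kg.
Tool frame: the origin (TCP) lies on the mounting face of the last link; the fingertips stand 173 mm ahead of it and the grasp point (between the pads) lies 155 mm ahead of it; z points along the fingers, y is the line along which they close (so a half turn about z gives the same grasp; the last joint's range is limited). The gripper opens to 85 mm and grips with 20 to 120 N. Pads are 22 mm wide; open, the fingers measure 114 mm over their backs; the gripper's body (76 mm by 85 mm) begins 54 mm behind the grasp point. The pads swing forward as they close: fully open they stand 13 mm farther back than shut.
Start: joints at [-1.299, 0.477, 0.022, 1.555, -0.011, 1.109, -0.083], TCP at [0.25, 0.627, 0.405] pointing down, gripper open.
Joint ranges: [-2.96, 2.96], [-0.34, 2.1], [-1.41, 1.46], [0.24, 2.44], [-1.37, 4.51], [0.17, 1.92], [-2.96, 2.96]. Speed limits (rad/s): [2.39, 2.39, 3.14, 3.14, 3.14, 3.14, 3.14].

INTERFACE

Orientations are given as a rotation vector (axis times angle).
In Python, from bench import r gives the robot as it stands.
- The arm moves only by the tool carry_out, never from a script. Its argument "moves" is a list of rows, each a list of 5 numbers: the shift along the tool's x, y, z in m, then the turn about the tool's z in rad, then the finger opening in m, from 0 to 0.0854. In form: [[dx, dy, dz, roll, claw], ...]. A call has exactly 8 rows; each row is the pose to reach, as a shift and turn from the pose commanded when the call began, along the tool's axes at that moment; what a row does not reach only later rows make up. A row lasts 1/10 s, in which the tool goes at most 50 mm and 8.59 degrees, less where a joint would pass 70% of its speed; a pose out of reach is approached as far as the arm can. A call with a gripper value outside its range is refused whole. The fingers move at their own pace and stop on an object; "force" is the grip in N (left out, the last holds). Time passes only in rows, so rows that repeat a pose let the fingers close, or fill a call up. It gives the time, the measured TCP pose, the force, the opening and the grip force at its end, in the units of the state.
- r.get_obs(): the state, without advancing time (a new reading comes with each control period).
- r.grab_frame(name): name is "side" or "top" or "wrist"; returns the picture (384x512x3 uint8, red, green, blue); there is no depth.
- r.calibration(name): a dict with "fx", "fy", "cx", "cy" (pixels), "rvec" (rotation vector, rad) and "tvec" (3), from world to camera coordinates, as OpenCV has them. Camera axes: x right, y down, z forward; pixel columns grow to the right and rows downward; lengths in m; the calibration is good to about 2 mm. The wrist camera is an equidistant fisheye: a pixel r from the principal point sees the ray r / f radians off the axis. A picture is of the moment at which its call begins: read the wrist's pose just before it. calibration takes no time and is no camera call; for the wrist camera it gives the pose at the moment of the call.
- r.hand_in(): hands the job in; it is judged then, once.
The state is a dict: "clock": time; "joints": joint angles; "qvel": joint speeds; "tau": joint torques, N m; "tcp_pos": TCP position; "orientation": TCP orientation; "contact_force": force on the tool from outside, world axes, zero at the start; "moment": the same for the moment, N m; "grip_width": finger opening in m; "gripper_force": force on a finger pad.
Only numpy, scipy, OpenCV 4.12 (cv2) and the standard library are available. Lean on these libraries where they do the work, as an engineer would, in place of code of your own. Each camera call takes 0.05 s, during which the arm holds its last target. There are 200 camera calls.

## Working session

There is one attempt and no reset: what is moved stays moved. The work goes in short steps, Python scripts to look and compute and a tool call to move; the robot and the scene stay as the last step left them, time stands still between calls to the robot, and variables do not carry over. Pictures are saved under pics/ and viewed, at most 10 in all, crops included, and the job is handed in when it is done.

Besides the shell and the picture viewer there is one more tool, called after "Request:" as name([rows], argument=value, ...), one row to a line, values as JSON. carry_out: Moves the arm, as the interface text tells. Its arguments: {"type":"object","properties":{"moves":{"type":"array","items":{"type":"array","items":{"type":"number"}}},"force":{"type":"number"}},"required":["moves"]}

```bash
ls; mkdir -p pics; python3 - <<'E'
from bench import r
import cv2, numpy as np
o=r.get_obs(); print({k:np.round(v,3) for k,v in o.items()})
for n in ("side","top"):
    c=r.calibration(n); print(n,{k:np.round(v,3) for k,v in c.items()}, (-cv2.Rodrigues(np.array(c['rvec']))[0].T@np.array(c['tvec'])).round(3))
    f=r.grab_frame(n); cv2.imwrite(f"pics/{n}0.png",cv2.resize(f[:,:,::-1],(800,600),interpolation=cv2.INTER_CUBIC))
E
```

```text
pics
{'clock': np.float64(0.0), 'joints': array([-1.299,  0.478,  0.022,  1.556, -0.011,  1.109, -0.083]), 'qvel': array([ 0.001,  0.001,  0.   , -0.   , -0.   ,  0.001,  0.002]), 'tau': array([-2.0000e-03, -5.9644e+01,  1.6070e+00, -2.8120e+01,  1.2000e-02,
        9.0000e-03,  0.0000e+00]), 'tcp_pos': array([0.25 , 0.627, 0.404]), 'orientation': array([-5.930e-01, -3.085e+00,  3.000e-03]), 'contact_force': array([ 0.264, -0.286,  0.105]), 'moment': array([ 0.002,  0.018, -0.031]), 'gripper_force': np.float64(0.0), 'grip_width': np.float64(0.085)}
side {'fx': np.float64(498.537), 'fy': np.float64(498.537), 'cx': np.float64(256.515), 'cy': np.float64(207.226), 'rvec': array([ 0.644, -2.414,  1.382]), 'tvec': array([0.444, 0.16 , 1.505])} [-0.262  1.267  0.903]
top {'fx': np.float64(491.733), 'fy': np.float64(491.733), 'cx': np.float64(252.862), 'cy': np.float64(189.304), 'rvec': array([ 2.149, -2.179,  0.145]), 'tvec': array([-0.007,  0.515,  1.581])} [0.319 0.006 1.632]
```

View pics/side0.png

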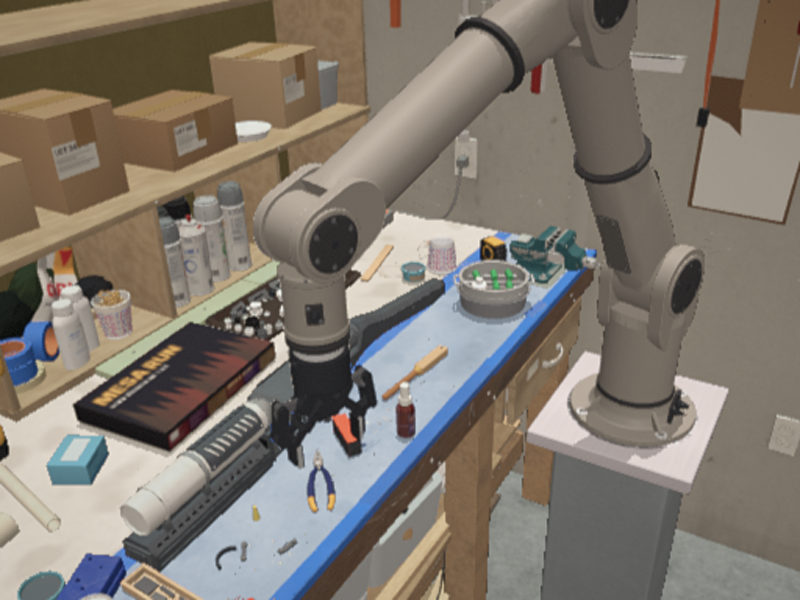

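View pics/top0.png

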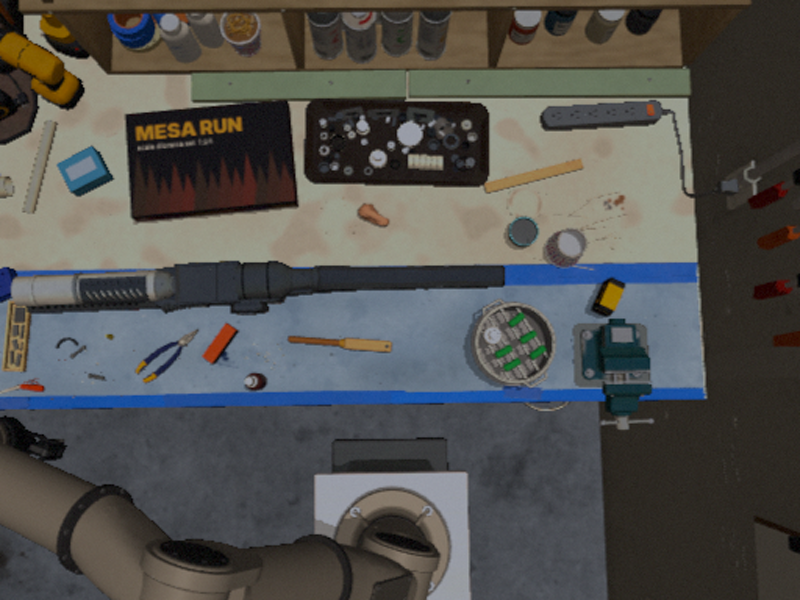

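Side view shows the stick between the pump and separator. In the top view (up = +x, left = +y), the stick runs from tip (290,339) to handle end (391,347), and the separator centre is at about (513,344). Now an enlarged crop.

```bash
cat > h.py <<'E'
import numpy as np, cv2
from bench import r
def plane(n,px,z):
    c=r.calibration(n); R=cv2.Rodrigues(np.array(c['rvec'],float))[0]; t=np.array(c['tvec'],float)
    K=np.array([[c['fx'],0,c['cx']],[0,c['fy'],c['cy']],[0,0,1]])
    d=R.T@np.linalg.solve(K,[px[0],px[1],1]); C=-R.T@t
    return (C+d*(z-C[2])/d[2]).round(4)
E
python3 - <<'E'
from h import *
im=cv2.imread('pics/top0.png'); f=r.grab_frame("top")[:,:,::-1]
a=f[185:255,175:265]; b=f[185:255,290:365]
# crops x6 : stick left, separator right
cv2.imwrite('pics/crop.png',np.vstack([cv2.resize(f[205:235,180:265],(765,270),interpolation=cv2.INTER_CUBIC),cv2.resize(f[187:253,290:375],None,fx=5,fy=5,interpolation=cv2.INTER_CUBIC)[:, :425].repeat(1,0) if 0 else cv2.copyMakeBorder(cv2.resize(f[187:253,290:375],None,fx=5,fy=5,interpolation=cv2.INTER_CUBIC),0,0,0,340,cv2.BORDER_CONSTANT)]))
s=.64
for n,p,z in (("tip",(290,339),.01),("hs",(341,344),.02),("he",(391,347),.02),("sep",(513,344),.07)): print(n,plane("top",(p[0]*s,p[1]*s),z))
E
```

```text
tip [0.4289 0.208  0.01  ]
hs [0.4162 0.1    0.02  ]
he [ 0.4084 -0.0047  0.02  ]
sep [ 0.4082 -0.2528  0.07  ]
```

View pics/crop.png

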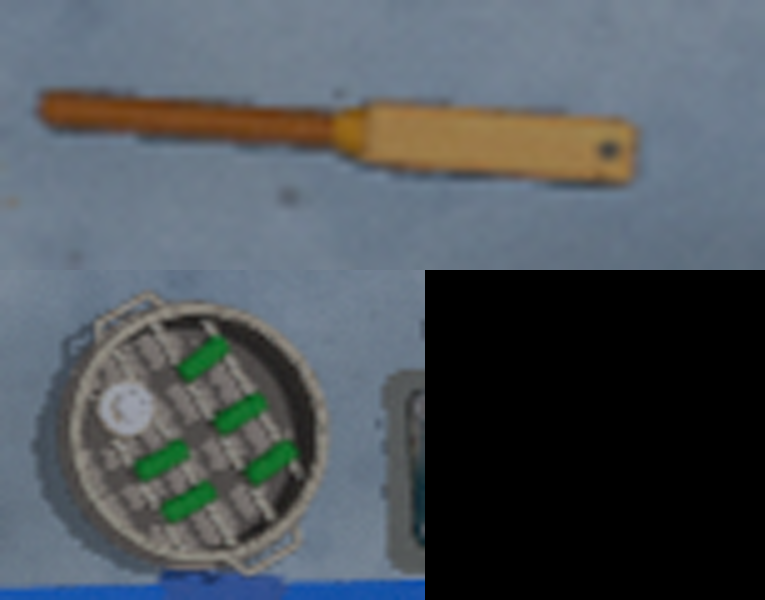

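The crop shows the stick's tip at (38,108), its handle from (355,135) to (635,152), and the five beads lying across the gaps. The cap is at (128,407), and the bars run towards the lower right. Next I'll work out positions.

```bash
cat >> h.py <<'E'
from scipy.spatial.transform import Rotation as Ro
def to(x,y,z,ydir=None):
    """print tool-frame shift (and roll) to bring grasp point to world x,y,z with tool y along angle ydir deg (mod 180)"""
    o=r.get_obs(); R=Ro.from_rotvec(o['orientation']).as_matrix(); g=o['tcp_pos']+R@[0,0,.155]
    d=R.T@(np.array([x,y,z])-g)
    a=np.degrees(np.arctan2(R[1,1],R[0,1])); roll=None if ydir is None else np.radians((a-ydir+90)%180-90)
    print('grasp',g.round(4),'tooly',a.round(1),'shift',d.round(3),'roll',roll, 'F',o['contact_force'].round(1),'w',round(float(o['grip_width']),4),round(float(o['gripper_force']),1),'t',o['clock'])
E
python3 - <<'E'
from h import *
S=lambda p:(180+p[0]/9-.5*0,205+p[1]/9)
D=lambda p:(290+p[0]/5,187+(p[1]-270)/5)
T=lambda p,z:plane("top",p,z)[:2]
tip=T(S((38,108)),.01);hs=T(S((357,136)),.02);he=T(S((637,151)),.02)
print('tip',tip,'hs',hs,'he',he,np.linalg.norm(hs-he),np.linalg.norm(tip-he))
c=T(D((200,437)),.074); 
w1,w2=T(D((130,305)),.07),T(D((270,560)),.07); print('sep',c,(w1+w2)/2,w1,w2)
e=w1-w2; e/=np.linalg.norm(e); print('yaw',np.degrees(np.arctan2(e[1],e[0])))
n=np.array([-e[1],e[0]])
for p in ((205,357),(242,412),(272,462),(162,460),(189,503)):
    b=T(D(p),.066); print('bead',b,'local',((b-c)@e).round(4),((b-c)@n).round(4))
b=T(D((128,407)),.08);print('cap',b,(b-c)@e,(b-c)@n)
to(*(hs+(he-hs)*.12),.03,np.degrees(np.arctan2(*(he-hs)[::-1]))+90)
E
```

```text
tip [0.4288 0.2125] hs [0.4163 0.0953] he [ 0.4094 -0.0065] 0.10203357290617633 0.219857590271521
sep [ 0.4071 -0.2575] [ 0.41065 -0.258  ] [ 0.4924 -0.2161] [ 0.3289 -0.2999]
yaw 27.136874196832437
bead [ 0.4587 -0.2638] local 0.043 -0.0291
bead [ 0.4231 -0.2863] local 0.0011 -0.0329
bead [ 0.391  -0.3043] local -0.0357 -0.0343
bead [ 0.3933 -0.2341] local -0.0016 0.0271
bead [ 0.3657 -0.2504] local -0.0336 0.0252
cap [ 0.4264 -0.2115] 0.03815686093758268 0.03213322211341367
grasp [0.2501 0.6265 0.2489] tooly 68.2 shift [-0.355 -0.443  0.22 ] roll 1.2587315583050258 F [-0.1  0.1  1. ] w 0.085 0.0 t 0.15
```

Request:
carry_out([
  [-0.03,-0.035,0,0.15,0.05],
  [-0.06,-0.07,0,0.3,0.05],
  [-0.09,-0.11,0,0.45,0.05],
  [-0.12,-0.15,0,0.6,0.05],
  [-0.15,-0.19,0,0.75,0.05],
  [-0.18,-0.23,0,0.9,0.05],
  [-0.21,-0.265,0,1.05,0.05],
  [-0.24,-0.3,0,1.2,0.05],
], force=20)

```text
clock: 0.95
tcp_pos: [0.362, 0.2572, 0.4047]
orientation: [-2.238, -2.204, -0.0]
contact_force: [0.6, -0.5, -0.2]
grip_width: 0.0502
gripper_force: 0.0
```

```bash
python3 -c "
from h import *
to(.415,.083,.1,-94+90)"
```

```text
grasp [0.362  0.2573 0.2497] tooly -0.9 shift [-0.174  0.056  0.15 ] roll 0.054621596672499585 F [ 0.6 -0.5 -0.2] w 0.0502 0.0 t 0.95
```

Request:
carry_out([
  [-0.03,0.02,0.02,0.02,0.05],
  [-0.07,0.04,0.04,0.05,0.05],
  [-0.11,0.05,0.06,0.05,0.05],
  [-0.15,0.056,0.08,0.05,0.05],
  [-0.17,0.056,0.1,0.05,0.05],
  [-0.174,0.056,0.12,0.05,0.05],
  [-0.174,0.056,0.14,0.05,0.05],
  [-0.174,0.056,0.15,0.05,0.05],
])

```text
clock: 1.75
tcp_pos: [0.4159, 0.0844, 0.2534]
orientation: [-2.286, -2.154, 0.003]
contact_force: [-0.8, -0.7, -0.2]
grip_width: 0.05
gripper_force: 0.0
```

```bash
python3 - <<'E'
from h import *
to(.415,.083,.021,-4)
f=r.grab_frame("wrist"); cv2.imwrite("pics/w1.png",cv2.resize(f[:,:,::-1],(800,600)))
E
```

```text
grasp [0.4156 0.0843 0.0984] tooly -3.4 shift [-0.001 -0.     0.077] roll 0.010185295167626944 F [-0.8 -0.7 -0.2] w 0.05 0.0 t 1.75
```

View pics/w1.png

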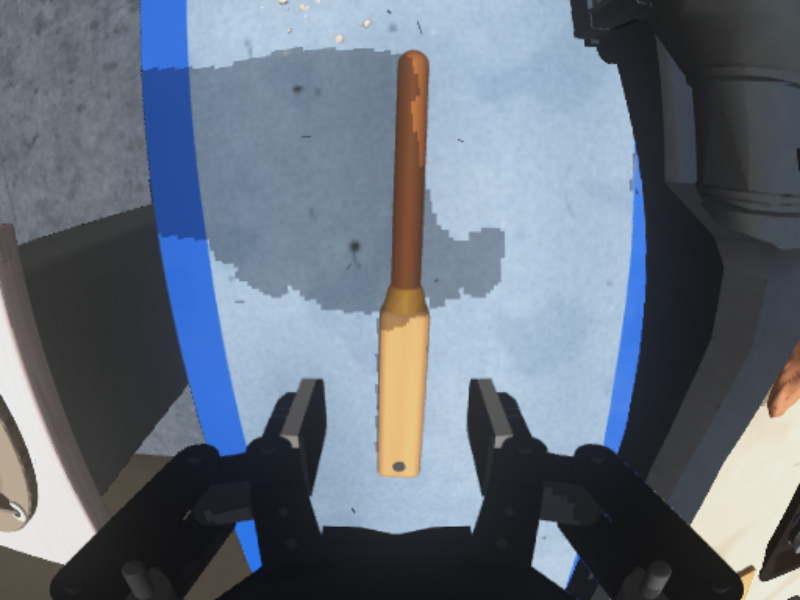

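The stick is aligned and centred between the pads (handle at x≈400, pads at 310 and 485). I'll go down and grip.

Request:
carry_out([
  [-0.001,0,0.03,0.01,0.05],
  [-0.001,0,0.06,0.01,0.05],
  [-0.001,0,0.074,0.01,0.05],
  [-0.001,0,0.074,0.01,0.04],
  [-0.001,0,0.074,0.01,0.02],
  [-0.001,0,0.074,0.01,0.02],
  [-0.001,0,0.074,0.01,0.02],
  [-0.001,0,0.074,0.01,0.02],
], force=25)

```text
clock: 2.6
tcp_pos: [0.4167, 0.0841, 0.1815]
orientation: [2.296, 2.143, 0.003]
contact_force: [-1.0, 0.6, 7.7]
grip_width: 0.0233
gripper_force: 26.9
```

Request:
carry_out([
  [0,0,-0.03,0,0.02],
  [-0.005,0.01,-0.07,0,0.02],
  [-0.02,0.02,-0.1,0,0.02],
  [-0.06,0.03,-0.11,0.06,0.02],
  [-0.1,0.035,-0.11,0.13,0.02],
  [-0.14,0.035,-0.11,0.2,0.02],
  [-0.18,0.03,-0.11,0.28,0.02],
  [-0.21,0.022,-0.11,0.28,0.02],
])

```text
clock: 3.4
tcp_pos: [0.4233, -0.1295, 0.2912]
orientation: [2.576, 1.796, 0.001]
contact_force: [0.4, 0.1, -1.9]
grip_width: 0.0229
gripper_force: 26.1
```

```bash
python3 - <<'E'
from h import *
to(.414,-.148,.10,-20)
f=r.grab_frame("wrist"); g=r.grab_frame("side"); cv2.imwrite("pics/w2.png",np.hstack([cv2.resize(f[:,:,::-1],(400,300)),cv2.resize(g[130:250,230:390,::-1],(400,300))]))
E
```

```text
grasp [ 0.4234 -0.1295  0.1362] tooly -20.2 shift [-0.021 -0.003  0.036] roll -0.0037990422668229525 F [ 0.4  0.1 -1.9] w 0.0229 26.1 t 3.4
```

View pics/w2.png

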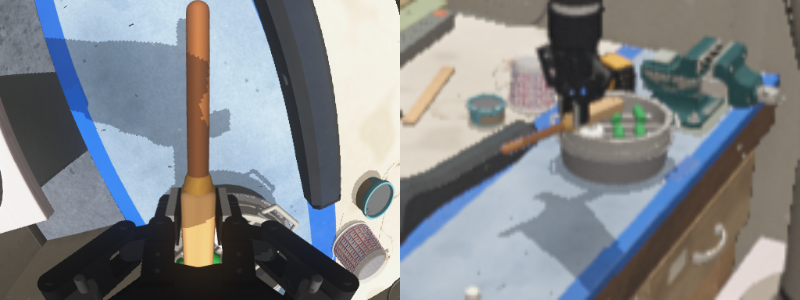

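Request:
carry_out([
  [-0.01,-0.001,0.01,0,0.02],
  [-0.021,-0.003,0.02,0,0.02],
  [-0.021,-0.003,0.028,0,0.02],
  [-0.021,-0.003,0.032,0,0.02],
  [-0.021,-0.003,0.035,0,0.02],
  [-0.021,-0.003,0.038,0,0.02],
  [-0.021,-0.003,0.04,0,0.02],
  [-0.021,-0.003,0.042,0,0.02],
], force=20)

```text
clock: 4.3
tcp_pos: [0.4148, -0.1439, 0.2491]
orientation: [-2.57, -1.804, -0.003]
contact_force: [-0.9, 6.9, 9.0]
grip_width: 0.0231
gripper_force: 29.0
```

Request:
carry_out([
  [0.0,0,0.001,0,0.02],
  [0.0,0,0.002,0,0.02],
  [0.0,0,0.003,0,0.02],
  [0.0,0,0.004,0,0.02],
  [0.0,0,0.005,0,0.02],
  [0.0,0,0.006,0,0.02],
  [0,0,0.006,0,0.02],
  [0,0,0.006,0,0.02],
])

```text
clock: 5.1
tcp_pos: [0.4148, -0.1437, 0.2431]
orientation: [-2.569, -1.805, -0.003]
contact_force: [-0.1, 6.1, 7.0]
grip_width: 0.023
gripper_force: 30.4
```

```bash
python3 - <<'E'
from h import *
to(.414,-.148,.10,-20)
f=r.grab_frame("wrist"); g=r.grab_frame("side"); cv2.imwrite("pics/w3.png",np.hstack([cv2.resize(f[:,:,::-1],(400,300)),cv2.resize(g[130:250,230:390,::-1],(400,300),interpolation=cv2.INTER_CUBIC)]))
E
```

```text
grasp [ 0.4149 -0.1433  0.0881] tooly -19.8 shift [-0.005  0.001 -0.012] roll 0.002936569334831456 F [-0.1  6.1  7. ] w 0.023 30.4 t 5.1
```

View pics/w3.png

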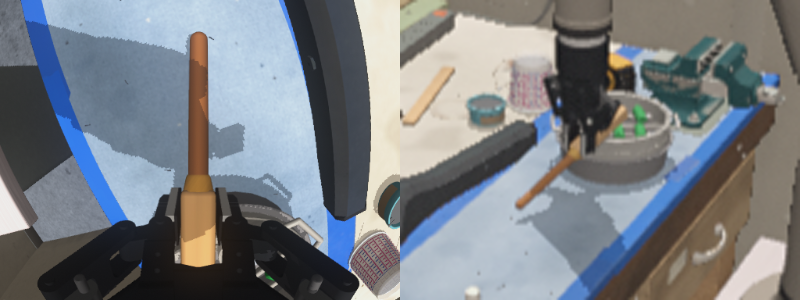

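```bash
cat >> h.py <<'E'
def tilt(px,L=.131,off=.015):
    """best stick tilt (deg below horizontal) with tip pixel px (native) in wrist image; tip world"""
    c=r.calibration("wrist"); Rc=cv2.Rodrigues(np.array(c['rvec'],float))[0]; t=np.array(c['tvec'],float)
    o=r.get_obs(); R=Ro.from_rotvec(o['orientation']).as_matrix(); best=None
    for a in np.radians(np.arange(0,95,1)):
        P=o['tcp_pos']+R@[L*np.cos(a),0,.155+off+L*np.sin(a)]
        q=Rc@P+t; th=np.arctan2(np.hypot(q[0],q[1]),q[2]); s=th/np.hypot(q[0],q[1])
        u=np.array([c['cx']+c['fx']*s*q[0],c['cy']+c['fy']*s*q[1]]); e=np.linalg.norm(u-px)
        if best is None or e<best[0]: best=(e,np.degrees(a),P.round(4),u.round(1))
    print('err px, tilt, tip, proj',best)
E
python3 - <<'E'
from h import *
tilt((256,48)); print(r.get_obs()['joints'].round(2))
E
```

```text
err px, tilt, tip, proj (np.float64(3.6523122642370582), np.float64(28.0), array([ 0.4541, -0.0343,  0.0119]), array([252.5,  49. ]))
[-0.26  0.39  0.54  2.26 -0.38  0.57  0.23]
```

Request:
carry_out([
  [0,0,-0.03,0,0.02],
  [0,0,-0.07,0,0.02],
  [0,0,-0.115,0,0.02],
  [0,0.0,-0.16,-0.14,0.02],
  [0.0,0.01,-0.165,-0.28,0.02],
  [-0.01,0.02,-0.165,-0.42,0.02],
  [-0.02,0.03,-0.165,-0.56,0.02],
  [-0.03,0.035,-0.165,-0.7,0.02],
], force=60)

```text
clock: 6.0
tcp_pos: [0.4374, -0.1855, 0.408]
orientation: [1.789, 2.581, 0.001]
contact_force: [-0.2, 0.9, -1.5]
grip_width: 0.0227
gripper_force: 61.4
```

Request:
carry_out([
  [0,0,0,-0.14,0.02],
  [0,0,0,-0.28,0.02],
  [0,0,0,-0.42,0.02],
  [0,0,0,-0.56,0.02],
  [0,0,0,-0.7,0.02],
  [0,0,0,-0.84,0.02],
  [0,0,0,-0.98,0.02],
  [0,0,0,-1.12,0.02],
])

```text
clock: 6.8
tcp_pos: [0.4368, -0.1852, 0.4078]
orientation: [0.146, 3.138, 0.0]
contact_force: [-0.4, -0.2, -1.8]
grip_width: 0.0224
gripper_force: 61.4
```

Request:
carry_out([
  [0,0,0,-0.14,0.02],
  [0,0,0,-0.28,0.02],
  [0,0,0,-0.42,0.02],
  [0,0,0,-0.56,0.02],
  [0,0,0,-0.7,0.02],
  [0,0,0,-0.84,0.02],
  [0,0,0,-0.88,0.02],
  [0,0,0,-0.88,0.02],
])

```text
clock: 7.6
tcp_pos: [0.4367, -0.1853, 0.4078]
orientation: [-1.196, 2.905, 0.0]
contact_force: [0.2, 0.3, -1.3]
grip_width: 0.0223
gripper_force: 61.4
```

```bash
python3 - <<'E'
from h import *
to(.445,-.2215,.18,-225)
print(r.get_obs()['joints'].round(2))
f=r.grab_frame("wrist"); cv2.imwrite("pics/w4.png",cv2.resize(f[:,:,::-1],(800,600)))
E
```

```text
grasp [ 0.4367 -0.1853  0.2528] tooly 134.8 shift [ 0.02  -0.032  0.073] roll -0.003933046372066091 F [ 0.2  0.3 -1.3] w 0.0223 61.4 t 7.6
[-0.13  0.14  0.44  2.04 -0.07  0.98  2.7 ]
```

View pics/w4.png

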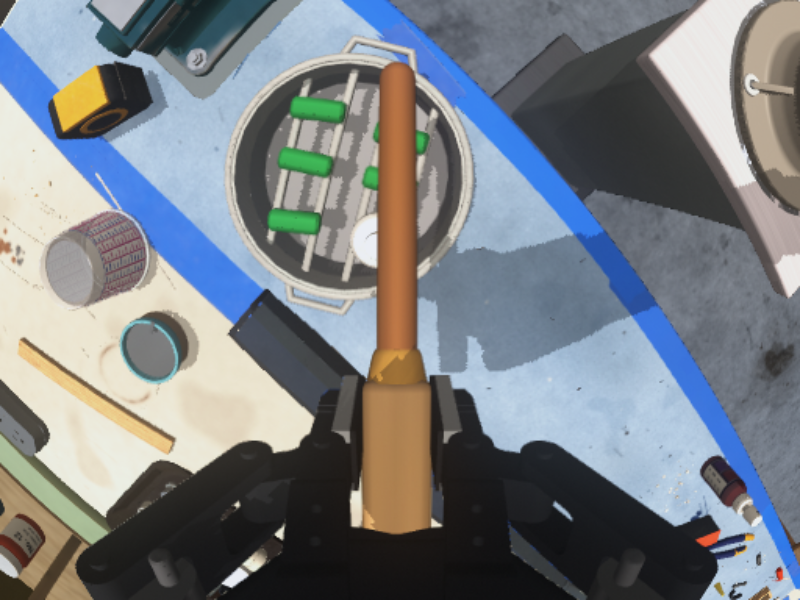

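The wrist view shows the stick tilted down over the drum, with beads at (318,110), (305,161), (294,222), about (402,138) and one at x 364 half hidden. The cap is at (368,240), the rim spans x 227–472, and the wires are at (380,45) and (318,303).

```bash
cat >> h.py <<'E'
def wp(px,z,c=None):
    c=c or r.calibration("wrist"); Rc=cv2.Rodrigues(np.array(c['rvec'],float))[0]; t=np.array(c['tvec'],float)
    m=np.array([(px[0]-c['cx'])/c['fx'],(px[1]-c['cy'])/c['fy']]); th=np.linalg.norm(m)
    d=Rc.T@np.append(m/th*np.sin(th),np.cos(th)); C=-Rc.T@t
    return (C+d*(z-C[2])/d[2])
E
python3 - <<'E'
from h import *
W=lambda x,y,z: wp((x*.64,y*.64),z)[:2]
tilt((398*.64,70*.64))
rim=np.array([W(*p,.078) for p in ((227,177),(472,177),(310,62),(440,90),(240,230),(255,95))])
A=np.c_[2*rim,np.ones(len(rim))]; s=np.linalg.lstsq(A,(rim**2).sum(1),rcond=None)[0]; c=s[:2]; print('centre',c,'rad',np.sqrt(s[2]+c@c))
w1,w2=W(318,303,.072),W(380,45,.072); e=w1-w2; print('wires mid',(w1+w2)/2,np.degrees(np.arctan2(e[1],e[0])))
bars=[((282,240),(305,85)),((307,268),(355,72))]
for a,b in bars:
    d=W(*a,.056)-W(*b,.056); print('bar',np.degrees(np.arctan2(d[1],d[0])))
yaw=np.radians(30); e=np.array([np.cos(yaw),np.sin(yaw)]); n=np.array([-e[1],e[0]])
for k,p in dict(A=(318,110),B=(305,161),C=(294,222),D=(402,136),Eend=(364,177),cap=(368,240)).items():
    b=W(*p,.0635 if k!='cap' else .08); print(k,b.round(4),((b-c)@e).round(4),((b-c)@n).round(4))
E
```

```text
err px, tilt, tip, proj (np.float64(0.4934487425345744), np.float64(26.0), array([ 0.353 , -0.2682,  0.1803]), array([254.3,  45.1]))
centre [ 0.41104879 -0.25586157] rad 0.08053422752353302
wires mid [ 0.41162935 -0.25629483] 30.436166697422788
bar 34.53855235865835
bar 29.848862166578584
A [ 0.3932 -0.3017] -0.0384 -0.0308
B [ 0.4242 -0.2842] -0.0028 -0.0312
C [ 0.4603 -0.2614] 0.0399 -0.0294
D [ 0.3674 -0.249 ] -0.0343 0.0277
Eend [ 0.4048 -0.2477] -0.0013 0.0102
cap [ 0.431  -0.2172] 0.0366 0.0235
```

Request:
carry_out([
  [0.01,-0.016,0.02,0,0.02],
  [0.017,-0.032,0.04,0,0.02],
  [0.017,-0.032,0.06,0,0.02],
  [0.017,-0.032,0.08,0,0.02],
  [0.017,-0.032,0.095,0,0.02],
  [0.017,-0.032,0.105,0,0.02],
  [0.017,-0.032,0.112,0,0.02],
  [0.017,-0.032,0.112,0,0.02],
], force=20)

```text
clock: 8.45
tcp_pos: [0.4468, -0.2205, 0.2952]
orientation: [1.194, -2.905, -0.001]
contact_force: [-0.3, -0.3, -1.8]
grip_width: 0.0222
gripper_force: 61.4
```

Request:
carry_out([
  [0.003,0,0,0,0.02],
  [0.006,0,-0.003,0,0.02],
  [0.01,0,-0.008,0,0.02],
  [0.014,0,-0.014,0,0.02],
  [0.018,0,-0.02,0,0.02],
  [0.022,0,-0.026,0,0.02],
  [0.026,0,-0.031,0,0.02],
  [0.03,0,-0.036,0,0.02],
])

```text
clock: 9.25
tcp_pos: [0.4252, -0.2421, 0.3322]
orientation: [-1.195, 2.905, -0.0]
contact_force: [0.1, -0.2, -1.0]
grip_width: 0.0227
gripper_force: 61.3
```

```bash
python3 - <<'E'
from h import *
to(.445,-.2215,.18,-225)
f=r.grab_frame("wrist"); cv2.imwrite("pics/w5.png",cv2.resize(f[:,:,::-1],(800,600)))
E
```

```text
grasp [ 0.4253 -0.2421  0.1772] tooly 134.7 shift [-0.029  0.001 -0.003] roll -0.0052451585132112025 F [ 0.1 -0.2 -1. ] w 0.0227 61.3 t 9.25
```

View pics/w5.png

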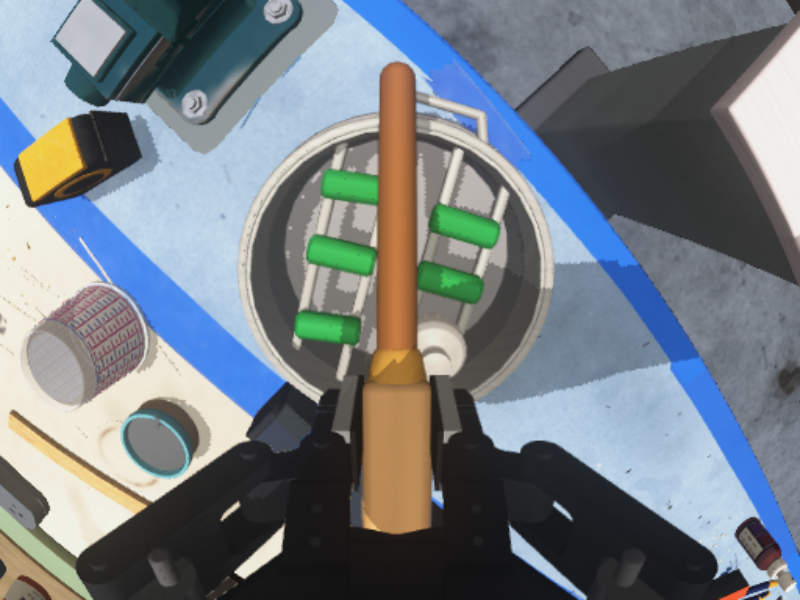

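Request:
carry_out([
  [-0.01,0,0,0,0.0225],
  [-0.02,0,0,0,0.0225],
  [-0.03,0,0.01,0,0.0225],
  [-0.03,0,0.02,0,0.0225],
  [-0.03,0,0.03,0,0.0225],
  [-0.03,0,0.036,0,0.0225],
  [-0.03,0,0.038,0,0.0225],
  [-0.03,0,0.04,0,0.0225],
])

```text
clock: 10.1
tcp_pos: [0.4466, -0.2211, 0.2914]
orientation: [1.193, -2.906, -0.0]
contact_force: [0.6, -0.5, -0.7]
grip_width: 0.0227
gripper_force: 50.9
```

```bash
cat >> h.py <<'E'
def look(c0=(.411,-.256),yaw=30.5):
    c=r.calibration("wrist"); f=r.grab_frame("wrist").astype(int); R,G,B=f[...,0],f[...,1],f[...,2]
    m=((G>R+35)&(G>B+25)).astype(np.uint8); n,l,s,q=cv2.connectedComponentsWithStats(m)
    e=np.array([np.cos(np.radians(yaw)),np.sin(np.radians(yaw))]); nn=np.array([-e[1],e[0]])
    for i in range(1,n):
        if s[i,4]<25: continue
        P=wp(q[i],.0635,c)[:2]-c0; u,v=P@e,P@nn
        if np.hypot(u,v)>.09: continue
        ys,xs=np.where(l==i); ends=[((wp(p,.0635,c)[:2]-c0)@np.c_[e,nn]) for p in (np.c_[xs,ys])[::3]]; ends=np.array(ends)
        print('green',(u.round(3),v.round(3)),'area',s[i,4],'y',ends[:,1].min().round(3),ends[:,1].max().round(3),'x',ends[:,0].min().round(3),ends[:,0].max().round(3))
    col=f[:, 250:261]; o=((R-B>45)&(R>G+15))[:,250:261].sum(1); rows=np.where(o>=6)[0]; print('tip row',rows.min() if len(rows) else None)
    to(0,0,0)
E
python3 -c "
from h import *
look()"
```

```text
green (np.float64(-0.039), np.float64(-0.034)) area 1082 y -0.05 -0.018 x -0.047 -0.031
green (np.float64(-0.033), np.float64(0.027)) area 1220 y 0.009 0.046 x -0.041 -0.025
green (np.float64(-0.002), np.float64(-0.031)) area 1222 y -0.05 -0.013 x -0.01 0.006
green (np.float64(-0.002), np.float64(0.027)) area 1174 y 0.01 0.047 x -0.009 0.007
green (np.float64(0.039), np.float64(-0.03)) area 1126 y -0.049 -0.012 x 0.03 0.049
tip row 40
grasp [ 0.4465 -0.2211  0.1363] tooly 134.7 shift [0.162 0.471 0.137] roll None F [ 0.7 -0.6 -0.1] w 0.0226 50.9 t 10.15
```

Request:
carry_out([
  [0,0,0.001,0,0.02],
  [0,0,0.002,0,0.02],
  [0,0,0.003,0,0.02],
  [0,0,0.004,0,0.02],
  [0,0,0.005,0,0.02],
  [0,0,0.006,0,0.02],
  [0,0,0.006,0,0.02],
  [0,0,0.006,0,0.02],
])

```text
clock: 10.95
tcp_pos: [0.4468, -0.2208, 0.2856]
orientation: [1.195, -2.906, -0.0]
contact_force: [1.0, 0.5, -2.5]
grip_width: 0.0227
gripper_force: 50.9
```

Request:
carry_out([
  [0,0,0.001,0,0.02],
  [0,0,0.002,0,0.02],
  [0,0,0.003,0,0.02],
  [0,0,0.004,0,0.02],
  [0,0,0.005,0,0.02],
  [0,0,0.006,0,0.02],
  [0,0,0.007,0,0.02],
  [0,0,0.008,0,0.02],
])

```text
clock: 11.75
tcp_pos: [0.4467, -0.2206, 0.2775]
orientation: [1.195, -2.905, -0.001]
contact_force: [-1.4, 1.7, 5.5]
grip_width: 0.0228
gripper_force: 51.7
```

```bash
python3 -c "
from h import *
look()
for L,o in ((.131,.015),(.125,.01),(.136,.015),(.131,.008)): tilt((254.3,44.5),L,o)"
```

```text
green (np.float64(-0.04), np.float64(-0.034)) area 1334 y -0.051 -0.016 x -0.048 -0.031
green (np.float64(-0.033), np.float64(0.027)) area 1407 y 0.009 0.046 x -0.041 -0.025
green (np.float64(-0.002), np.float64(-0.031)) area 1416 y -0.05 -0.013 x -0.01 0.006
green (np.float64(-0.002), np.float64(0.028)) area 1353 y 0.01 0.047 x -0.009 0.006
green (np.float64(0.039), np.float64(-0.03)) area 1286 y -0.049 -0.012 x 0.029 0.049
tip row 34
grasp [ 0.4466 -0.2206  0.1224] tooly 134.7 shift [0.162 0.471 0.123] roll None F [-2.2  1.8  3.8] w 0.0229 51.7 t 11.8
err px, tilt, tip, proj (np.float64(0.5956679143413924), np.float64(26.0), array([ 0.3629, -0.3034,  0.05  ]), array([254.4,  45.1]))
err px, tilt, tip, proj (np.float64(0.9426527439572078), np.float64(22.0), array([ 0.3642, -0.3021,  0.0656]), array([254.5,  43.6]))
err px, tilt, tip, proj (np.float64(1.042981338484651), np.float64(29.000000000000004), array([ 0.362 , -0.3042,  0.0415]), array([254.3,  45.5]))
err px, tilt, tip, proj (np.float64(0.7969227518713542), np.float64(27.0), array([ 0.3636, -0.3026,  0.055 ]), array([254.4,  45.3]))
```

Request:
carry_out([
  [0.002,0,0,0,0.0234],
  [0.004,0,0,0,0.0234],
  [0.006,0,-0.002,0,0.0234],
  [0.008,0,-0.005,0,0.0234],
  [0.01,0,-0.008,0,0.0234],
  [0.012,0,-0.011,0,0.0234],
  [0.014,0,-0.014,0,0.0234],
  [0.016,0,-0.017,0,0.0234],
])

```text
clock: 12.6
tcp_pos: [0.436, -0.232, 0.2954]
orientation: [-1.195, 2.903, -0.002]
contact_force: [2.3, 1.7, -1.0]
grip_width: 0.0235
gripper_force: 20.2
```

```bash
python3 -c "
from h import *
look()"
```

```text
green (np.float64(-0.038), np.float64(-0.036)) area 1089 y -0.053 -0.019 x -0.047 -0.029
green (np.float64(-0.033), np.float64(0.027)) area 1146 y 0.009 0.046 x -0.041 -0.025
green (np.float64(-0.002), np.float64(-0.031)) area 1160 y -0.05 -0.013 x -0.01 0.006
green (np.float64(-0.002), np.float64(0.027)) area 1107 y 0.009 0.047 x -0.01 0.006
green (np.float64(0.039), np.float64(-0.03)) area 1036 y -0.049 -0.012 x 0.029 0.049
tip row 59
grasp [ 0.436  -0.2325  0.1407] tooly 134.7 shift [0.146 0.472 0.14 ] roll None F [2.3 2.4 0.3] w 0.0234 20.2 t 12.65
```

Request:
carry_out([
  [0.002,0,-0.002,0,0.0234],
  [0.004,0,-0.005,0,0.0234],
  [0.006,0,-0.008,0,0.0234],
  [0.009,0,-0.01,0,0.0234],
  [0.012,0,-0.012,0,0.0234],
  [0.014,0,-0.014,0,0.0234],
  [0.017,0,-0.016,0,0.0234],
  [0.02,0,-0.018,0,0.0234],
])

```text
clock: 13.45
tcp_pos: [0.4215, -0.2461, 0.3131]
orientation: [-1.195, 2.904, -0.001]
contact_force: [5.3, 5.1, 3.0]
grip_width: 0.0234
gripper_force: 20.1
```

```bash
python3 -c "
from h import *
look()
f=r.grab_frame('wrist'); cv2.imwrite('pics/w6.png',f[:,:,::-1])
for L,o in ((.131,.015),(.131,.008)): tilt((254.3,63.5),L,o)"
```

```text
green (np.float64(-0.038), np.float64(-0.036)) area 918 y -0.053 -0.019 x -0.047 -0.029
green (np.float64(-0.033), np.float64(0.027)) area 960 y 0.009 0.046 x -0.041 -0.025
green (np.float64(-0.002), np.float64(-0.031)) area 945 y -0.05 -0.013 x -0.01 0.006
green (np.float64(-0.002), np.float64(0.027)) area 881 y 0.01 0.046 x -0.01 0.006
green (np.float64(0.039), np.float64(-0.03)) area 837 y -0.049 -0.012 x 0.029 0.049
tip row 91
grasp [ 0.4216 -0.2466  0.1585] tooly 134.7 shift [0.127 0.472 0.158] roll None F [3.5 2.9 3.5] w 0.0231 20.0 t 13.5
err px, tilt, tip, proj (np.float64(0.17035428211819886), np.float64(35.0), array([ 0.3455, -0.3219,  0.0681]), array([254.3,  63.7]))
err px, tilt, tip, proj (np.float64(0.9824625694068475), np.float64(35.0), array([ 0.3455, -0.3219,  0.0751]), array([254.3,  62.5]))
```

```bash
python3 -c "
from h import *
for L,o in ((.131,.015),(.131,.008),(.125,.01),(.125,.005)): tilt((254.3,95.5),L,o)"
```

```text
err px, tilt, tip, proj (np.float64(0.43682017022029784), np.float64(50.0), array([ 0.362 , -0.3056,  0.0429]), array([254.1,  95.9]))
err px, tilt, tip, proj (np.float64(0.37108676279804714), np.float64(50.0), array([ 0.362 , -0.3056,  0.0499]), array([254.2,  95.8]))
err px, tilt, tip, proj (np.float64(1.044851916098076), np.float64(48.00000000000001), array([ 0.3624, -0.3052,  0.0554]), array([254.2,  96.5]))
err px, tilt, tip, proj (np.float64(1.013127166475202), np.float64(48.00000000000001), array([ 0.3623, -0.3052,  0.0604]), array([254.2,  96.5]))
```

Request:
carry_out([
  [0.0,0,0,0,0.02],
  [0.0,0,0,0,0.02],
  [-0.003,0,-0.003,0,0.02],
  [-0.006,0,-0.01,0,0.02],
  [-0.006,0,-0.02,0,0.02],
  [-0.006,0,-0.03,0,0.02],
  [-0.006,0,-0.03,0,0.02],
  [-0.006,0,-0.03,0,0.02],
], force=70)

```text
clock: 14.35
tcp_pos: [0.4254, -0.242, 0.3431]
orientation: [-1.194, 2.905, -0.001]
contact_force: [-1.3, -0.3, -0.5]
grip_width: 0.0223
gripper_force: 68.6
```

```bash
python3 -c "
from h import *
look()
f=r.grab_frame('wrist'); cv2.imwrite('pics/w7.png',cv2.resize(f[:,:,::-1],(800,600)))"
```

```text
green (np.float64(-0.038), np.float64(-0.036)) area 700 y -0.053 -0.019 x -0.046 -0.03
green (np.float64(-0.033), np.float64(0.027)) area 750 y 0.009 0.046 x -0.041 -0.025
green (np.float64(-0.002), np.float64(-0.031)) area 745 y -0.05 -0.013 x -0.01 0.006
green (np.float64(-0.002), np.float64(0.028)) area 698 y 0.01 0.046 x -0.01 0.006
green (np.float64(0.039), np.float64(-0.03)) area 681 y -0.048 -0.012 x 0.03 0.049
tip row 87
grasp [ 0.4253 -0.2419  0.1877] tooly 134.7 shift [0.132 0.471 0.188] roll None F [-0.4 -0.5 -0.4] w 0.0225 68.6 t 14.4
```

View pics/w7.png

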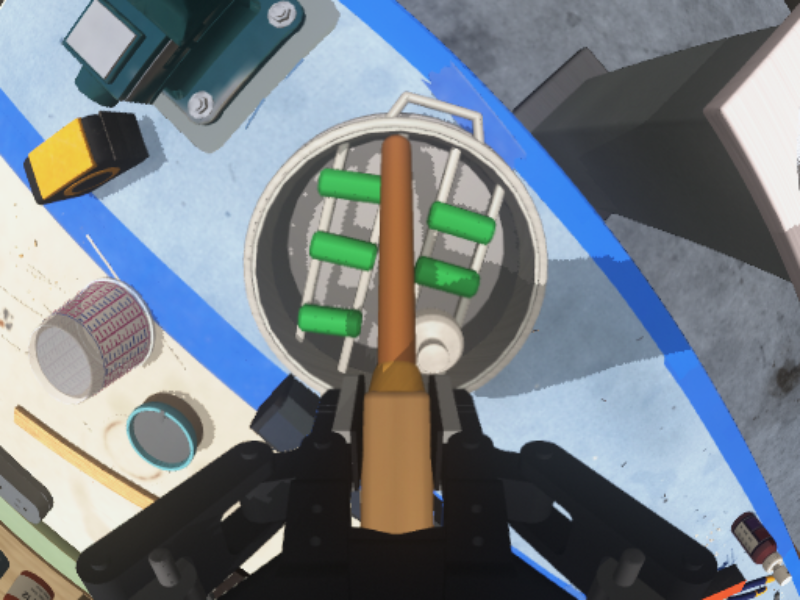

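The stick is now about 46° down, with its tip at (396,140). All five beads still lie across the gaps and the cap is at (435,345). I'll push bead A outward along its axis.

Request:
carry_out([
  [-0.015,0.003,0,0,0.02],
  [-0.029,0.005,0.005,0,0.02],
  [-0.029,0.005,0.018,0,0.02],
  [-0.029,0.005,0.0285,0,0.02],
  [-0.028,0,0.0285,0,0.02],
  [-0.0265,-0.005,0.0285,0,0.02],
  [-0.0255,-0.01,0.0285,0,0.02],
  [-0.024,-0.015,0.0285,0,0.02],
])

```text
clock: 15.25
tcp_pos: [0.4525, -0.2347, 0.3139]
orientation: [1.191, -2.906, -0.009]
contact_force: [-3.1, 12.3, 4.0]
grip_width: 0.0224
gripper_force: 70.1
```

```bash
python3 -c "
from h import *
look()"
```

```text
green (np.float64(-0.039), np.float64(-0.044)) area 1006 y -0.062 -0.026 x -0.047 -0.031
green (np.float64(-0.033), np.float64(0.027)) area 953 y 0.009 0.046 x -0.041 -0.025
green (np.float64(-0.002), np.float64(-0.034)) area 827 y -0.05 -0.019 x -0.01 0.006
green (np.float64(-0.002), np.float64(0.027)) area 942 y 0.009 0.047 x -0.01 0.006
green (np.float64(0.039), np.float64(-0.03)) area 919 y -0.048 -0.012 x 0.03 0.049
tip row 87
grasp [ 0.4519 -0.2338  0.1588] tooly 134.5 shift [0.158 0.482 0.162] roll None F [-4.5 10.   3.1] w 0.022 69.7 t 15.3
```

Request:
carry_out([
  [-0.002,0.008,0,0,0.02],
  [-0.002,0.008,-0.012,0,0.02],
  [-0.002,0.008,-0.023,0,0.02],
  [0.0015,-0.004,-0.023,0,0.02],
  [0.0025,-0.009,-0.018,0,0.02],
  [0.0025,-0.009,-0.013,0,0.02],
  [0.0025,-0.009,-0.009,0,0.02],
  [0.0025,-0.009,-0.005,0,0.02],
])

```text
clock: 16.1
tcp_pos: [0.4569, -0.243, 0.3181]
orientation: [1.193, -2.904, -0.006]
contact_force: [-3.6, 3.4, 4.8]
grip_width: 0.0224
gripper_force: 69.7
```

```bash
python3 -c "
from h import *
look()"
```

```text
green (np.float64(-0.039), np.float64(-0.047)) area 600 y -0.059 -0.036 x -0.046 -0.031
green (np.float64(-0.033), np.float64(0.027)) area 894 y 0.009 0.047 x -0.041 -0.025
green (np.float64(-0.002), np.float64(-0.039)) area 534 y -0.049 -0.029 x -0.01 0.005
green (np.float64(-0.002), np.float64(0.027)) area 883 y 0.009 0.047 x -0.01 0.006
green (np.float64(0.04), np.float64(-0.035)) area 665 y -0.049 -0.02 x 0.031 0.049
tip row 80
grasp [ 0.4556 -0.2423  0.1624] tooly 134.7 shift [0.154 0.492 0.166] roll None F [-4.   3.9  3.4] w 0.0223 69.7 t 16.15
```

Request:
carry_out([
  [-0.001,0.003,0,0,0.02],
  [-0.002,0.006,0,0,0.02],
  [-0.003,0.01,0,0,0.02],
  [-0.003,0.01,-0.01,0,0.02],
  [-0.003,0.012,-0.022,0,0.02],
  [-0.004,0.018,-0.022,0,0.02],
  [-0.006,0.024,-0.022,0,0.02],
  [-0.006,0.024,-0.022,0,0.02],
])

```text
clock: 16.95
tcp_pos: [0.4445, -0.2215, 0.3411]
orientation: [1.196, -2.905, -0.001]
contact_force: [-0.2, -0.8, 0.1]
grip_width: 0.0221
gripper_force: 68.9
```

```bash
python3 -c "
from h import *
look()"
```

```text
green (np.float64(-0.032), np.float64(0.025)) area 856 y 0.004 0.046 x -0.041 -0.02
green (np.float64(-0.002), np.float64(-0.031)) area 777 y -0.049 -0.013 x -0.01 0.005
green (np.float64(-0.002), np.float64(0.029)) area 717 y 0.011 0.046 x -0.009 0.006
green (np.float64(0.039), np.float64(-0.03)) area 736 y -0.049 -0.012 x 0.03 0.048
tip row 84
grasp [ 0.4447 -0.2218  0.186 ] tooly 134.8 shift [0.16  0.471 0.186] roll None F [-0.6  0.5 -0.6] w 0.0221 68.9 t 17.0
```

Request:
carry_out([
  [-0.02,-0.0025,0,0,0.02],
  [-0.038,-0.0045,0.005,0,0.02],
  [-0.038,-0.0045,0.018,0,0.02],
  [-0.038,-0.0045,0.0285,0,0.02],
  [-0.037,-0.0085,0.0285,0,0.02],
  [-0.036,-0.012,0.0285,0,0.02],
  [-0.035,-0.015,0.0285,0,0.02],
  [-0.0345,-0.0175,0.0285,0,0.02],
])

```text
clock: 17.8
tcp_pos: [0.4819, -0.2115, 0.3131]
orientation: [-1.193, 2.906, -0.001]
contact_force: [-1.3, -0.3, -1.0]
grip_width: 0.0216
gripper_force: 68.9
```

```bash
python3 -c "
from h import *
look()"
```

```text
green (np.float64(-0.033), np.float64(0.027)) area 982 y 0.009 0.046 x -0.041 -0.025
green (np.float64(-0.021), np.float64(-0.002)) area 521 y -0.013 0.009 x -0.03 -0.013
green (np.float64(-0.002), np.float64(-0.042)) area 1002 y -0.061 -0.024 x -0.01 0.006
green (np.float64(-0.002), np.float64(0.028)) area 960 y 0.01 0.047 x -0.01 0.006
green (np.float64(0.04), np.float64(-0.032)) area 883 y -0.049 -0.015 x 0.031 0.049
tip row 84
grasp [ 0.4823 -0.2117  0.1581] tooly 134.6 shift [0.194 0.49  0.158] roll None F [-0.4 -0.  -0.4] w 0.0222 68.9 t 17.85
```

Request:
carry_out([
  [-0.0015,0.006,0,0,0.02],
  [-0.0015,0.006,-0.022,0,0.02],
  [0.002,-0.007,-0.022,0,0.02],
  [0.002,-0.008,-0.012,0,0.02],
  [0.002,-0.008,-0.005,0,0.02],
  [0.001,-0.005,-0.004,0,0.02],
  [0,0.001,-0.004,0,0.02],
  [-0.003,0.009,-0.024,0,0.02],
])

```text
clock: 18.65
tcp_pos: [0.4763, -0.2013, 0.3344]
orientation: [1.193, -2.901, -0.005]
contact_force: [-0.2, -0.7, 0.6]
grip_width: 0.0221
gripper_force: 68.9
```

```bash
python3 -c "
from h import *
look()"
```

```text
green (np.float64(-0.033), np.float64(0.027)) area 832 y 0.009 0.046 x -0.041 -0.026
green (np.float64(-0.022), np.float64(-0.001)) area 454 y -0.012 0.01 x -0.031 -0.012
green (np.float64(-0.0), np.float64(-0.022)) area 134 y -0.026 -0.019 x -0.006 0.006
green (np.float64(-0.002), np.float64(0.028)) area 807 y 0.01 0.046 x -0.009 0.006
green (np.float64(0.039), np.float64(-0.03)) area 815 y -0.049 -0.013 x 0.031 0.048
tip row 84
grasp [ 0.4772 -0.2006  0.1834] tooly 134.7 shift [0.198 0.478 0.184] roll None F [0.6 1.  0.6] w 0.0222 68.9 t 18.7
```

Request:
carry_out([
  [-0.02,-0.004,0,0,0.02],
  [-0.04,-0.008,0.003,0,0.02],
  [-0.04,-0.008,0.015,0,0.02],
  [-0.04,-0.008,0.024,0,0.02],
  [-0.039,-0.012,0.024,0,0.02],
  [-0.038,-0.0155,0.024,0,0.02],
  [-0.0375,-0.0185,0.024,0,0.02],
  [-0.0375,-0.0185,0.024,0,0.02],
])

```text
clock: 19.5
tcp_pos: [0.5175, -0.1899, 0.3131]
orientation: [-1.192, 2.906, -0.001]
contact_force: [0.7, -0.1, -1.0]
grip_width: 0.022
gripper_force: 68.9
```

```bash
python3 -c "
from h import *
look()"
```

```text
green (np.float64(-0.033), np.float64(0.027)) area 921 y 0.009 0.046 x -0.042 -0.025
green (np.float64(-0.013), np.float64(-0.002)) area 501 y -0.013 0.009 x -0.022 -0.005
green (np.float64(0.007), np.float64(-0.023)) area 191 y -0.028 -0.019 x 0.001 0.014
green (np.float64(-0.002), np.float64(0.027)) area 961 y 0.009 0.046 x -0.01 0.006
green (np.float64(0.008), np.float64(-0.006)) area 335 y -0.013 0.002 x 0.002 0.014
green (np.float64(0.039), np.float64(-0.042)) area 1000 y -0.06 -0.024 x 0.032 0.047
tip row 84
grasp [ 0.5175 -0.1896  0.158 ] tooly 134.6 shift [0.235 0.499 0.158] roll None F [ 0.7 -0.5 -0.6] w 0.0223 68.9 t 19.55
```

Request:
carry_out([
  [-0.0015,0.006,0,0,0.02],
  [-0.0015,0.006,-0.022,0,0.02],
  [0.002,-0.007,-0.022,0,0.02],
  [0.002,-0.008,-0.012,0,0.02],
  [0.002,-0.008,-0.005,0,0.02],
  [0.001,-0.005,-0.004,0,0.02],
  [0,0.001,-0.004,0,0.02],
  [-0.003,0.009,-0.024,0,0.02],
])

```text
clock: 20.35
tcp_pos: [0.5117, -0.1796, 0.3343]
orientation: [1.192, -2.901, -0.005]
contact_force: [-0.3, 0.1, -0.5]
grip_width: 0.0222
gripper_force: 68.9
```

```bash
python3 -c "
from h import *
look()"
```

```text
green (np.float64(-0.033), np.float64(0.027)) area 786 y 0.009 0.046 x -0.042 -0.026
green (np.float64(-0.006), np.float64(0.017)) area 1255 y -0.012 0.046 x -0.024 0.006
green (np.float64(0.007), np.float64(-0.022)) area 133 y -0.026 -0.018 x 0.001 0.013
green (np.float64(0.007), np.float64(-0.004)) area 317 y -0.012 0.004 x 0.001 0.014
green (np.float64(0.04), np.float64(-0.022)) area 122 y -0.026 -0.019 x 0.034 0.046
green (np.float64(0.039), np.float64(-0.012)) area 42 y -0.013 -0.01 x 0.034 0.045
tip row 84
grasp [ 0.5128 -0.1787  0.1835] tooly 134.7 shift [0.239 0.488 0.184] roll None F [0.7 1.1 1.4] w 0.0221 68.9 t 20.4
```

Request:
carry_out([
  [0.035,0.011,0,0,0.02],
  [0.0695,0.0226,0,0,0.02],
  [0.0695,0.0226,0.012,0,0.02],
  [0.0695,0.0226,0.024,0,0.02],
  [0.0685,0.0265,0.024,0,0.02],
  [0.0675,0.0305,0.024,0,0.02],
  [0.067,0.0335,0.024,0,0.02],
  [0.0662,0.0357,0.024,0,0.02],
])

```text
clock: 21.2
tcp_pos: [0.4413, -0.2011, 0.3129]
orientation: [-1.196, 2.905, -0.0]
contact_force: [0.4, -0.6, -1.5]
grip_width: 0.0223
gripper_force: 68.9
```

```bash
python3 -c "
from h import *
look()"
```

```text
green (np.float64(-0.028), np.float64(-0.003)) area 410 y -0.011 0.006 x -0.036 -0.019
green (np.float64(-0.035), np.float64(0.037)) area 1008 y 0.019 0.056 x -0.044 -0.026
green (np.float64(-0.006), np.float64(-0.02)) area 100 y -0.022 -0.018 x -0.012 0.0
green (np.float64(-0.005), np.float64(-0.002)) area 413 y -0.011 0.007 x -0.011 0.001
green (np.float64(0.0), np.float64(0.011)) area 42 y 0.009 0.012 x -0.006 0.005
green (np.float64(-0.002), np.float64(0.036)) area 508 y 0.026 0.046 x -0.009 0.006
green (np.float64(0.027), np.float64(-0.02)) area 91 y -0.023 -0.018 x 0.021 0.033
green (np.float64(0.027), np.float64(-0.003)) area 410 y -0.012 0.007 x 0.02 0.033
tip row 84
grasp [ 0.4412 -0.2008  0.1579] tooly 134.8 shift [0.172 0.453 0.158] roll None F [-0.8  1.  -1.2] w 0.0219 68.9 t 21.25
```

Request:
carry_out([
  [0.0015,-0.006,0,0,0.02],
  [0.0015,-0.006,-0.022,0,0.02],
  [-0.002,0.007,-0.022,0,0.02],
  [-0.002,0.008,-0.012,0,0.02],
  [-0.002,0.008,-0.005,0,0.02],
  [-0.001,0.005,-0.004,0,0.02],
  [0,-0.001,-0.004,0,0.02],
  [0.003,-0.009,-0.024,0,0.02],
])

```text
clock: 22.05
tcp_pos: [0.4447, -0.21, 0.3346]
orientation: [1.194, -2.901, -0.005]
contact_force: [-0.2, 0.1, -0.9]
grip_width: 0.0221
gripper_force: 68.9
```

```bash
python3 -c "
from h import *
look()"
```

```text
green (np.float64(-0.044), np.float64(0.003)) area 209 y -0.005 0.011 x -0.049 -0.038
green (np.float64(-0.029), np.float64(-0.007)) area 175 y -0.012 -0.002 x -0.036 -0.022
green (np.float64(-0.038), np.float64(0.021)) area 140 y 0.017 0.025 x -0.044 -0.032
green (np.float64(-0.006), np.float64(-0.021)) area 118 y -0.025 -0.018 x -0.012 0.0
green (np.float64(-0.005), np.float64(-0.005)) area 266 y -0.012 0.003 x -0.011 0.001
green (np.float64(-0.002), np.float64(0.033)) area 565 y 0.019 0.046 x -0.009 0.006
green (np.float64(0.028), np.float64(-0.021)) area 103 y -0.024 -0.019 x 0.022 0.034
green (np.float64(0.027), np.float64(-0.004)) area 323 y -0.012 0.005 x 0.021 0.034
tip row 84
grasp [ 0.4468 -0.2127  0.184 ] tooly 134.6 shift [0.169 0.466 0.183] roll None F [ 1.8 -2.4  2.2] w 0.0227 68.9 t 22.1
```

Request:
carry_out([
  [-0.014,-0.0065,0,0,0.02],
  [-0.0287,-0.013,0,0,0.02],
  [-0.0287,-0.013,0.012,0,0.02],
  [-0.0287,-0.013,0.024,0,0.02],
  [-0.0297,-0.009,0.024,0,0.02],
  [-0.0307,-0.005,0.024,0,0.02],
  [-0.0315,-0.002,0.024,0,0.02],
  [-0.032,0.0002,0.024,0,0.02],
])

```text
clock: 22.9
tcp_pos: [0.4675, -0.1873, 0.313]
orientation: [-1.194, 2.905, -0.0]
contact_force: [0.2, -0.5, -0.9]
grip_width: 0.0221
gripper_force: 68.9
```

Request:
carry_out([
  [0.0015,-0.006,0,0,0.02],
  [0.0015,-0.006,-0.022,0,0.02],
  [-0.002,0.007,-0.022,0,0.02],
  [-0.002,0.008,-0.012,0,0.02],
  [-0.002,0.008,-0.005,0,0.02],
  [-0.001,0.005,-0.004,0,0.02],
  [0,-0.001,-0.004,0,0.02],
  [0.003,-0.009,-0.024,0,0.02],
])

```text
clock: 23.7
tcp_pos: [0.4715, -0.1959, 0.3346]
orientation: [1.194, -2.901, -0.005]
contact_force: [-0.4, 0.7, -0.4]
grip_width: 0.0223
gripper_force: 68.9
```

```bash
python3 -c "
from h import *
look(); print(r.get_obs()['joints'].round(2))"
```

```text
green (np.float64(-0.047), np.float64(0.005)) area 259 y -0.002 0.011 x -0.055 -0.04
green (np.float64(-0.043), np.float64(0.022)) area 188 y 0.017 0.028 x -0.05 -0.037
green (np.float64(-0.02), np.float64(0.0)) area 535 y -0.012 0.011 x -0.031 -0.006
green (np.float64(-0.0), np.float64(-0.021)) area 121 y -0.024 -0.018 x -0.006 0.005
green (np.float64(0.0), np.float64(-0.009)) area 140 y -0.012 -0.005 x -0.006 0.006
green (np.float64(-0.005), np.float64(0.022)) area 211 y 0.017 0.028 x -0.012 0.002
green (np.float64(0.033), np.float64(-0.022)) area 109 y -0.025 -0.018 x 0.027 0.039
green (np.float64(0.033), np.float64(-0.005)) area 283 y -0.013 0.003 x 0.027 0.039
tip row 84
grasp [ 0.4736 -0.1986  0.184 ] tooly 134.6 shift [0.198 0.475 0.183] roll None F [ 1.4 -1.2  1.4] w 0.0223 68.9 t 23.75
[-0.01  0.3   0.35  2.02 -0.13  0.84  2.76]
```

Request:
carry_out([
  [0,0,-0.04,0,0.02],
  [0,0,-0.08,0,0.02],
  [0,0,-0.085,0.14,0.02],
  [-0.01,0.017,-0.085,0.28,0.02],
  [-0.02,0.034,-0.085,0.42,0.02],
  [-0.031,0.051,-0.085,0.56,0.02],
  [-0.042,0.068,-0.085,0.7,0.02],
  [-0.0525,0.086,-0.085,0.84,0.02],
])

```text
clock: 24.55
tcp_pos: [0.4489, -0.0976, 0.4216]
orientation: [0.104, 3.139, -0.0]
contact_force: [0.4, 0.3, -0.1]
grip_width: 0.022
gripper_force: 68.9
```

Request:
carry_out([
  [0.002,0.024,0,0.14,0.02],
  [0.004,0.048,0,0.28,0.02],
  [0.006,0.072,0,0.42,0.02],
  [0.008,0.095,0,0.56,0.02],
  [0.01,0.119,0,0.7,0.02],
  [0.012,0.143,0,0.84,0.02],
  [0.014,0.167,0,0.98,0.02],
  [0.015,0.19,0,1.12,0.02],
])

```text
clock: 25.35
tcp_pos: [0.4454, 0.0934, 0.4216]
orientation: [1.756, 2.605, 0.001]
contact_force: [-0.3, -0.0, -0.7]
grip_width: 0.022
gripper_force: 68.9
```

```bash
python3 -c "
from h import *
look(); to(.44,.09,.13,0)"
```

```text
tip row 84
grasp [0.4456 0.0976 0.2667] tooly 21.8 shift [ 0.074 -0.45   0.266] roll None F [ 0.   2.7 -0.5] w 0.0222 68.9 t 25.4
grasp [0.4456 0.0976 0.2667] tooly 21.8 shift [-0.005 -0.008  0.137] roll 0.37994460161977806 F [ 0.   2.7 -0.5] w 0.0222 68.9 t 25.4
```

Request:
carry_out([
  [0,0,0,0.13,0.02],
  [0,0,0.02,0.26,0.02],
  [-0.005,-0.008,0.045,0.38,0.02],
  [-0.005,-0.008,0.075,0.38,0.02],
  [-0.005,-0.008,0.105,0.38,0.02],
  [-0.005,-0.008,0.13,0.38,0.02],
  [-0.005,-0.008,0.148,0.38,0.0225],
  [-0.005,-0.008,0.15,0.38,0.0233],
], force=20)

```text
clock: 26.2
tcp_pos: [0.4393, 0.0844, 0.2698]
orientation: [-2.208, -2.233, 0.006]
contact_force: [-0.4, 0.1, -0.4]
grip_width: 0.0233
gripper_force: 23.7
```

```bash
python3 -c "
from h import *
to(.44,.09,.025,0)"
```

```text
grasp [0.4387 0.0841 0.1148] tooly 0.6 shift [0.006 0.002 0.09 ] roll 0.010947043074185977 F [-0.4  0.1 -0.4] w 0.0233 23.7 t 26.2
```

Request:
carry_out([
  [0,0,0.008,0,0.0233],
  [0,0,0.014,0,0.0233],
  [-0.005,0,0.02,0,0.0233],
  [-0.01,0,0.027,0,0.0233],
  [-0.014,0,0.034,0,0.0233],
  [-0.019,0,0.042,0,0.0233],
  [-0.023,0,0.05,0,0.0233],
  [-0.026,0,0.058,0,0.0233],
])

```text
clock: 27.0
tcp_pos: [0.4401, 0.0583, 0.2131]
orientation: [2.21, 2.233, 0.0]
contact_force: [-1.0, -1.2, 0.9]
grip_width: 0.0234
gripper_force: 22.9
```

Request:
carry_out([
  [-0.002,0,0.006,0,0.0233],
  [-0.004,0,0.012,0,0.0233],
  [-0.005,0,0.018,0,0.0233],
  [-0.006,0,0.023,0,0.0233],
  [-0.007,0,0.026,0,0.0233],
  [-0.007,0,0.028,0,0.0233],
  [-0.007,0,0.029,0,0.0233],
  [-0.007,0,0.029,0,0.0233],
])

```text
clock: 27.8
tcp_pos: [0.44, 0.052, 0.1847]
orientation: [-2.209, -2.234, 0.0]
contact_force: [0.7, -0.2, 0.7]
grip_width: 0.0234
gripper_force: 23.1
```

```bash
python3 -c "
from h import *
look(); to(.44,.06,.025,0)"
```

```text
tip row 9
grasp [0.44   0.052  0.0298] tooly 0.6 shift [-0.047 -0.441  0.03 ] roll None F [-0.3 -1.4  0.9] w 0.0235 23.1 t 27.85
grasp [0.44   0.052  0.0298] tooly 0.6 shift [0.008 0.    0.005] roll 0.011104106802296237 F [-0.3 -1.4  0.9] w 0.0235 23.1 t 27.85
```

Request:
carry_out([
  [-0.001,0,0.002,0,0.0233],
  [-0.001,0,0.003,0,0.0233],
  [-0.001,0,0.003,0,0.0238],
  [-0.001,0,0.003,0,0.0245],
  [-0.001,0,0.003,0,0.03],
  [-0.001,0,0.003,0,0.05],
  [-0.001,0,0.003,0,0.05],
  [-0.001,0,0.003,0,0.05],
])

```text
clock: 28.65
tcp_pos: [0.44, 0.0509, 0.1817]
orientation: [-2.209, -2.234, 0.0]
contact_force: [-0.5, -1.0, -0.1]
grip_width: 0.0498
gripper_force: 0.0
```

Request:
carry_out([
  [0,0,-0.01,0,0.05],
  [0,0,-0.03,0,0.05],
  [0,0,-0.07,0,0.05],
  [0,0,-0.11,0,0.05],
  [0,0,-0.15,0,0.05],
  [0.04,0,-0.18,0,0.05],
  [0.08,0,-0.2,0,0.05],
  [0.12,0,-0.2,0,0.05],
])

```text
clock: 29.45
tcp_pos: [0.4393, 0.1722, 0.3858]
orientation: [2.21, 2.231, 0.011]
contact_force: [1.4, -0.3, 0.5]
grip_width: 0.0502
gripper_force: 0.0
```

```bash
python3 - <<'E'
from h import *
o=r.get_obs(); print(o['tcp_pos'],o['gripper_force'],o['clock'])
f=r.grab_frame("top"); g=r.grab_frame("side")
Z=lambda a,w,h:cv2.resize(a[:,:,::-1],(w,h),interpolation=cv2.INTER_CUBIC)
cv2.imwrite("pics/fin.png",np.vstack([np.hstack([Z(f[187:253,290:375],386,300),Z(g[155:215,280:350],350,300)]),Z(np.hstack([f[195:245,170:290]]),736,300)]))
E
```

```text
[0.43927102 0.17217046 0.38577148] 0.0 29.45
```

View pics/fin.png

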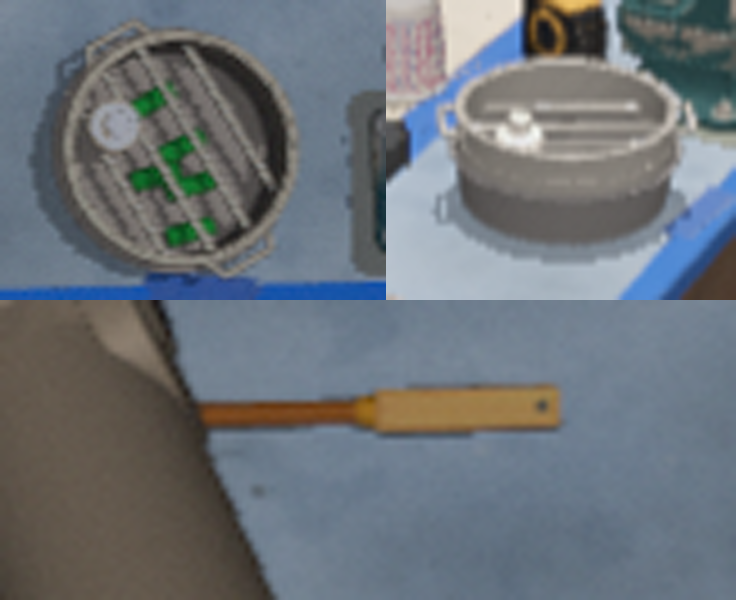

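The beads all lie beneath the bars, the cap stands on the grate, and the stick lies flat on the bench with the gripper clear of it.

```bash
python3 -c "
from bench import r
print(r.hand_in())"
```

```text
the job is handed in; nothing more can be done
None
```

The job is handed in at about 30 s: all five beads are in the pan, the cap is still standing in the drum, and the stick lies flat on the bench; the highest force reading I saw was about 13 N, pushing a bead against the drum wall.

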